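Sort the turner's cabinet parts: handed feet and ball knobs

ROBOT

A 6-joint arm with a two-finger parallel gripper is mounted at the origin on the work surface. World frame = base frame: x ahead of the robot, y to its left, z up, the work surface at z = 0. Lengths are in mm, angles in rad, forces in N, time in s.
With the tool pointing down it reaches from about 300 to 850 mm from the base axis. Payload 4.2 kg.
Tool frame: the origin (TCP) lies on the centre line of the jaws, within the pads' length; the fingertips stand 25 mm ahead of it and the grasp point (between the pads) lies 6 mm ahead of it (robot.finger_overhang is the distance from the TCP to the fingertips, in mm); y points along the fingers, z is the direction in which the jaws open and shut, and the axes are right-handed (so a half turn about y gives the same grasp; the last joint's range is limited). The gripper opens to 91 mm and grips with 3 to 60 N. Pads are 32 mm wide; open, the fingers measure 118 mm over their backs; the gripper's body (76 mm by 178 mm) begins 60 mm behind the grasp point.
Start: joints at [1.197, 0.32, 1.565, -0, 1.257, -0.02], TCP at [199.22, 539.4, 238.976] pointing down, gripper open.
Joint ranges: [-3.11, 3.11], [-0.84, 2.01], [0.21, 2.61], [-1.34, 4.49], [0.05, 2.63], [-2.56, 2.56]. Speed limits (rad/s): [2.57, 2.57, 3.14, 3.14, 3.14, 3.14].

INTERFACE

Orientations are given as a rotation vector (axis times angle).
In Python, from bench import robot, eyes, sign_off gives the robot as it stands.
- The arm moves only by the tool step_arm, never from a script. Its argument "steps" is a list of rows, each a list of 3 entries, a list of its own where there are three numbers: the shift along the tool's x, y, z in mm, then the turn about the tool's y in degrees, then the finger opening in mm, from 0 to 91.2. In form: [[[tx, ty, tz], turn, claw], ...]. A call has 1 to 12 rows; each row is the pose to reach, as a shift and turn from the pose measured when the call began, along the tool's axes at that moment; what a row does not reach only later rows make up. A row lasts 1/8 s, in which the tool goes at most 62.5 mm and 10.7 degrees, less where a joint would pass 70% of its speed; a pose out of reach is approached as far as the arm can. A call with a gripper value outside its range is refused whole. The fingers move at their own pace and stop on an object; "squeeze" is the grip in N (left out, the last holds). Time passes only in rows, so rows that repeat a pose let the fingers close. It gives the time, the measured TCP pose, the force and the opening at its end, in the units of the state.
- robot.read_state(): the state, without advancing time (a new reading comes with each control period).
- eyes.get_image(name): name is "side" or "top" or "wrist"; returns the picture (420x560x3 uint8, blue, green, red); there is no depth.
- eyes.camera_params(name): a dict with "camera_matrix" (3x3 intrinsics, pixels), "rvec" (rotation vector, rad) and "tvec" (3), from world to camera coordinates, as OpenCV has them; the wrist camera has in their place "mount" (4x4, takes a point from camera to tool coordinates, whose origin is the TCP and whose axes are the tool frame's). Camera axes: x right, y down, z forward; pixel columns grow to the right and rows downward; lengths in mm; the calibration is good to about 2 mm. A picture is of the moment at which its call begins: read the wrist's pose just before it. camera_params takes no time and is no camera call.
- sign_off(): hands the job in, once; it reports no verdict.
The state is a dict: "clock": time; "joint_pos": joint angles; "qvel": joint speeds; "joint_torque": joint torques, N m; "position": TCP position; "tcp_rot": TCP orientation; "ft_force": force on the tool from outside, world axes, zero at the start; "ft_torque": the same for the moment, N m; "gripper_width": finger opening in mm.
Only numpy, scipy, OpenCV 4.12 (cv2) and the standard library are available. Lean on these libraries where they do the work, as an engineer would, in place of code of your own. Each camera call takes 0.05 s, during which the arm holds its last target. There are 200 camera calls.

TASK

Pack the parts for one small cabinet: put the left-hand L-shaped foot in the bin labelled with the left-hand outline and the right-hand one in the bin labelled with the right-hand outline, each lying flat on the bin's floor with its dowel up, and stand the two ball-topped knobs upright in the tray, one in each compartment. Leave the T-shaped foot and the disc-topped knob where they are; they belong to another job.

Things in the scene. Friction and masses are not known exactly. Their poses are not given: they have to be found in the camera images.
- foot_left_center (a point): Left-hand L foot, pale wood, 28 mm thick, lying flat: long arm 100 x 24 mm along x; short arm 24 mm wide at x -50..-26 mm, reaching y = +46 mm; dowel 14 mm wide, 22 mm tall, up from the corner at x = -38 mm. Seen from above, from the dowel along the long arm, the short arm goes off to the left. Point: middle of the long arm, 14 mm up; grip there across its 24 mm. z up. 60 g.
- foot_right_center (a point): Right-hand L foot, pale wood, 28 mm thick, lying flat: long arm 100 x 24 mm along x; short arm 24 mm wide at x -50..-26 mm, reaching y = -46 mm; dowel 14 mm wide, 22 mm tall, up from the corner at x = -38 mm. Seen from above, from the dowel along the long arm, the short arm goes off to the right. Point: middle of the long arm, 14 mm up; grip there across its 24 mm. z up. 60 g.
- knob_a_center (a point): Turned pale-wood knob standing upright: round body 34 mm across, 36 mm tall (straight sides to 32 mm), then a thin neck and a ball 22 mm across on top; 58 mm tall in all. Point: on its axis, 29 mm above its underside; z up. About 40 g. The two ball-topped knobs are alike.
- knob_b_center (a point): Turned pale-wood knob standing upright: round body 34 mm across, 36 mm tall (straight sides to 32 mm), then a thin neck and a ball 22 mm across on top; 58 mm tall in all. Point: on its axis, 29 mm above its underside; z up. About 40 g. The two ball-topped knobs are alike.
- foot_tee_center (a point): look-alike to leave alone: T-shaped foot of the same pale wood, long arm 100 x 24 mm along x, 28 mm thick, with the short arm (24 mm wide, standing out 34 mm towards +y) and the upright dowel at the middle of the long arm. The point is the middle of the long arm, 14 mm above the underside.
- knob_disc_center (a point): look-alike to leave alone: turned knob of the same pale wood and body (34 mm across), but topped with a flat disc 46 mm across instead of a ball, 58 mm tall. The point is on its axis 29 mm above the underside.
- bin_left: Fixed open plywood bin for the left-hand foot: 130 (x) x 140 (y) x 27 mm high, walls and floor 5 mm. Origin: centre of its underside; x points to its far side, away from the robot. Beyond the far wall a 12 mm high, 66 mm deep ledge bears the flat dark outline of that foot from above (pale spot = dowel), a label only. Bins and tray stand in a row in any order, turned a little.
- bin_right: Fixed open plywood bin for the right-hand foot: 130 (x) x 140 (y) x 27 mm high, walls and floor 5 mm. Origin: centre of its underside; x points to its far side, away from the robot. Beyond the far wall a 12 mm high, 66 mm deep ledge bears the flat dark outline of that foot from above (pale spot = dowel), a label only. Bins and tray stand in a row in any order, turned a little.
- tray: Fixed open plywood tray, no ledge or outline: 120 (x) x 160 (y) x 27 mm high, walls and floor 5 mm, split by one 5 mm wall at y = 0 into two compartments, each 110 (x) x 72 mm (y), centred at y = +39 and -39 mm. Origin: centre of its underside; x points to its far side, away from the robot.
Mind the look-alikes: they are no part of the job. What is shaped like the part that bears knob_a_center but blue is not meant. Leave any purple look-alike of the part that bears knob_b_center alone.

How it is judged:
By the outcome, as a careful person would: the job done as asked, in the order asked, and still so for the second after the job is handed in, with the robot touching nothing.
It also fails if it takes over 99 s, if anything falls off the work surface, if the arm or the gripper's body presses on something with over 40 N, if the wrist force passes 120 N, or if a joint passes its speed limit or range.

## Working session

There is one attempt and no reset: what is moved stays moved. The work goes in short steps, Python scripts to look and compute and a tool call to move; the robot and the scene stay as the last step left them, time stands still between calls to the robot, and variables do not carry over. Pictures are saved under pics/ and viewed, about 12 in all and at most 16, crops included, and the job is handed in when it is done.

Besides the shell and the picture viewer there is one more tool, called as name(argument=value, ...) on one line, values as JSON. step_arm: Moves the arm, as the interface text tells. Its arguments: {"type":"object","properties":{"steps":{"type":"array"},"squeeze":{"type":"number"}},"required":["steps"]}

```bash
mkdir -p pics; ls
python3 - <<'E'
from bench import robot, eyes
import cv2
s=robot.read_state(); print(s)
for n in("top","side"):
    cv2.imwrite(f"pics/{n}0.png",eyes.get_image(n)); print(n,eyes.camera_params(n))
print(eyes.camera_params("wrist"))
E
```

```text
pics
{'clock': 0.0, 'joint_pos': array([ 1.19697357e+00,  3.20294716e-01,  1.56569515e+00,  2.97537875e-05,
        1.25737914e+00, -1.99876817e-02]), 'qvel': array([-0.00032252, -0.00074964, -0.00018945,  0.00236919,  0.00145587,
        0.00066506]), 'joint_torque': array([-6.53723646e-05, -4.12468314e+01, -2.31973654e+01,  7.27739884e-02,
        4.55429172e-02, -1.18541038e-04]), 'position': array([199.05063699, 538.95155971, 238.11236162]), 'tcp_rot': array([-1.55464603,  0.27800865, -0.27741651]), 'ft_force': array([ 0.69704976,  0.51679894, -0.91270479]), 'ft_torque': array([0.04926371, 0.09818341, 0.00465301]), 'gripper_width': 90.85721096171078}
top {'camera_matrix': array([[461.84611974,   0.        , 285.91045201],
       [  0.        , 461.84611974, 203.44171073],
       [  0.        ,   0.        ,   1.        ]]), 'rvec': array([ 2.17294035, -2.16832703,  0.09961826]), 'tvec': array([  25.23760584,  534.55047472, 1237.51063502])}
side {'camera_matrix': array([[396.70150466,   0.        , 273.65892745],
       [  0.        , 396.70150466, 212.7131647 ],
       [  0.        ,   0.        ,   1.        ]]), 'rvec': array([ 2.30884956, -0.28268111,  0.11216149]), 'tvec': array([-532.62392625,  138.58510553,  997.24587657])}
{'camera_matrix': array([[370.18866036,   0.        , 280.47511593],
       [  0.        , 370.18866036, 201.4220439 ],
       [  0.        ,   0.        ,   1.        ]]), 'mount': array([[-1.51308922e-04,  9.72182906e-01,  2.34222916e-01,
        -6.54346110e+01],
       [ 2.29406495e-04, -2.34222878e-01,  9.72182900e-01,
        -1.44964475e+02],
       [ 9.99999962e-01,  2.00832205e-04, -1.87585062e-04,
         8.65973316e-01],
       [ 0.00000000e+00,  0.00000000e+00,  0.00000000e+00,
         1.00000000e+00]])}
```

View pics/top0.png

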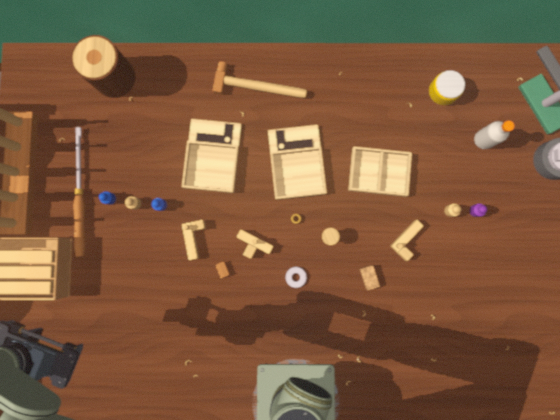

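View pics/side0.png

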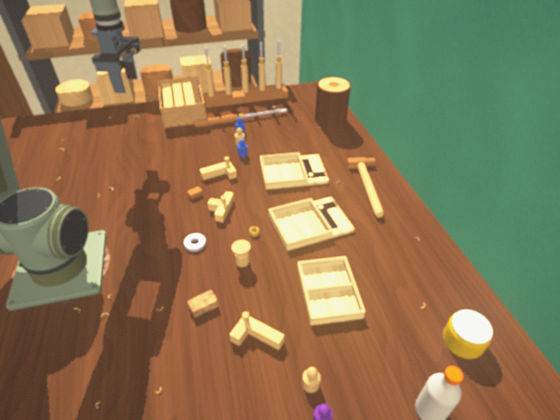

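The top view has +x up and +y left. It shows the bins at (212,155) and (297,160), the tray at (380,171), the L feet at (193,240) and (408,240), and the tee at (255,243). The disc knob is at (331,236). The ball knobs are at (132,202), between two blue ones, and (454,210), beside a purple one. I'll enlarge it to read the shapes.

Run:
```python
import cv2
im=cv2.imread("pics/top0.png")
a=cv2.resize(im[110:270,80:280],None,fx=4,fy=4,interpolation=cv2.INTER_CUBIC)[:600]
cv2.imwrite("pics/cropL.png",cv2.resize(im[112:262,90:290],None,fx=4,fy=4,interpolation=cv2.INTER_CUBIC))
cv2.imwrite("pics/cropR.png",cv2.resize(im[112:262,300:500],None,fx=4,fy=4,interpolation=cv2.INTER_CUBIC))
```

```text
(no output)
```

View pics/cropL.png

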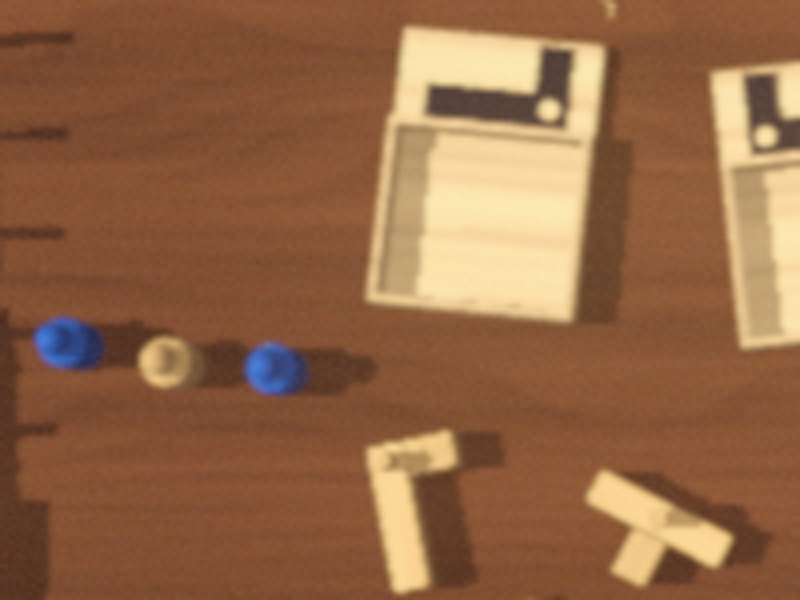

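View pics/cropR.png

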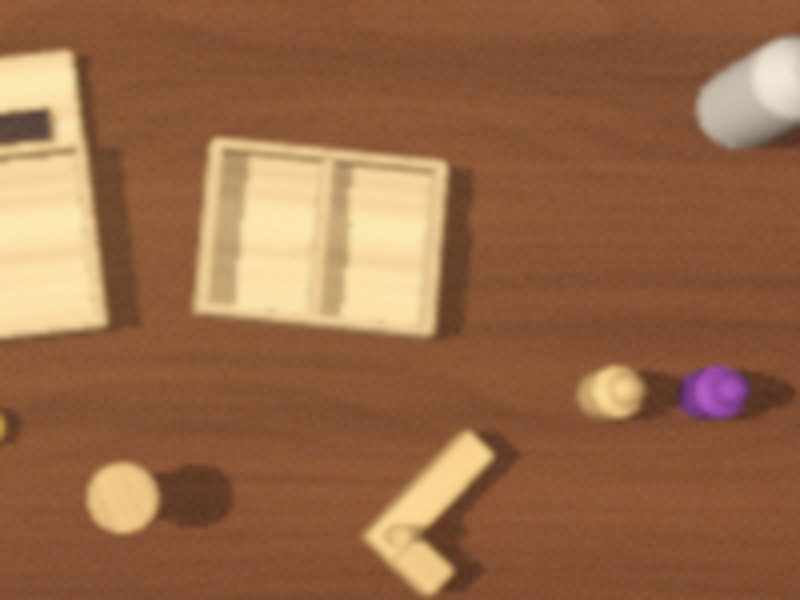

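Reading the outlines, with a true top view:
- **Bins:** in the leftmost bin's outline the short arm goes off to the right of the direction from dowel along the long arm, so it is bin_right. The middle one is bin_left.
- **Feet:** the foot at image-left (193,240) is left-handed. The one at (408,240) is right-handed.

Next I'll cast these pixels to world positions.

```bash
cat > h.py <<'E'
from bench import robot, eyes
import numpy as np, cv2
from scipy.spatial.transform import Rotation as R
def cast(name,uv,z,s=None):
    c=eyes.camera_params(name); K=c["camera_matrix"]
    p=cv2.undistortPoints(np.float64(uv).reshape(-1,1,2),K,None).reshape(-1,2)
    d=np.c_[p,np.ones(len(p))]
    if name=="wrist":
        M=c["mount"]; Rt=R.from_rotvec(s["tcp_rot"]).as_matrix()
        o=Rt@M[:3,3]+s["position"]; d=d@(Rt@M[:3,:3]).T
    else:
        Rc=cv2.Rodrigues(c["rvec"])[0]; o=-Rc.T@c["tvec"]; d=d@Rc
    return (o+d*((z-o[2])/d[:,2])[:,None])[:,:2]
def proj(name,P,s):
    c=eyes.camera_params(name); M=c["mount"]; Rt=R.from_rotvec(s["tcp_rot"]).as_matrix()
    pc=((np.float64(P)-s["position"])@Rt-M[:3,3])@M[:3,:3]; q=pc@c["camera_matrix"].T
    return q[:,:2]/q[:,2:]
def wrist(fn):
    s=robot.read_state(); im=eyes.get_image("wrist"); cv2.imwrite(fn,im); return s,im
def ang(v): return np.degrees(np.arctan2(v[1],v[0]))
def plan(goal,yaw):
    "shift in tool axes to TCP goal, turn about tool y so tool z (opening) lies along yaw deg (mod 180)"
    s=robot.read_state(); Rt=R.from_rotvec(s["tcp_rot"]).as_matrix()
    t=(np.float64(goal)-s["position"])@Rt
    cur=ang(Rt[:,2]); d=(yaw-cur+90)%180-90   # world ccw
    turn=d*np.sign(Rt[2,1])
    print("pos",s["position"].round(1),"zyaw",cur.round(1),"j1,j6",s["joint_pos"][[0,5]].round(2),"shift",t.round(1),"turn",round(turn,1),"w",s["gripper_width"].round(1),"clk",round(s["clock"],2))
    return t,turn
E
python3 - <<'E'
from h import *
L=lambda a:np.float64(a)/4+[90,112]
Q=lambda a:np.float64(a)/4+[300,112]
def rect(n,uv):
    w=cast("top",uv,27); c=w.mean(0)
    print(n,c.round(1),"sides",[np.linalg.norm(w[i]-w[(i+1)%4]).round() for i in range(4)],"xaxis deg",[ang(w[0]-w[3]).round(1),ang(w[1]-w[2]).round(1)])
rect("binR",L([[392,118],[595,140],[575,320],[367,300]]))
rect("binL",np.float64([[270.5,153.25],[320,149.5],[326.75,193.75],[275,199]]))
rect("tray",Q([[210,138],[448,160],[435,335],[193,312]]))
def foot(n,uv):
    w=cast("top",uv,28) # far end two corners, outer corner
    e=w[:2].mean(0); v=e-w[2]; 
    print(n,w.round(0).tolist())
foot("L",L([[395,592],[430,583],[367,450],[452,430],[460,465],[412,472]]))
foot("R",Q([[470,430],[495,452],[363,537],[430,597],[455,570]]))
for n,z,p in(("a ball",47,L([165,357])),("blue1",47,L([62,342])),("blue2",47,L([275,365])),("b ball",47,Q([625,385])),("purple",47,Q([718,385])),("disc",58,Q([122,497]))): print(n,cast("top",p,z).round(0))
plan([0,0,0],0)
print(R.from_rotvec(robot.read_state()["tcp_rot"]).as_matrix().round(3))
E
```

```text
binR [635.4 234.2] sides [np.float64(142.0), np.float64(126.0), np.float64(144.0), np.float64(128.0)] xaxis deg [np.float64(-6.4), np.float64(-5.6)]
binL [616.4  -6.8] sides [np.float64(137.0), np.float64(124.0), np.float64(142.0), np.float64(128.0)] xaxis deg [np.float64(5.8), np.float64(8.3)]
tray [ 624.5 -233. ] sides [np.float64(165.0), np.float64(122.0), np.float64(166.0), np.float64(122.0)] xaxis deg [np.float64(-6.1), np.float64(-5.5)]
L [[380.0, 288.0], [386.0, 265.0], [476.0, 310.0], [490.0, 252.0], [466.0, 246.0], [461.0, 279.0]]
R [[491.0, -331.0], [476.0, -348.0], [419.0, -257.0], [378.0, -302.0], [397.0, -319.0]]
a ball [[538. 443.]]
blue1 [[548. 513.]]
blue2 [[532. 369.]]
b ball [[ 520. -431.]]
purple [[ 521. -493.]]
disc [[444. -92.]]Traceback (most recent call last):
  File "<stdin>", line 17, in <module>
  File "h.py", line 27, in plan
    print("pos",s["position"].round(1),"zyaw",cur.round(1),"j1,j6",s["joint_pos"][[0,5]].round(2),"shift",t.round(1),"turn",round(turn,1),"w",s["gripper_width"].round(1),"clk",round(s["clock"],2))
                                                                                                                                              ^^^^^^^^^^^^^^^^^^^^^^^^
AttributeError: 'float' object has no attribute 'round'
```

```bash
sed -i 's/s\["gripper_width"\].round(1)/round(s["gripper_width"],1)/' h.py
python3 - <<'E'
from h import *
print(R.from_rotvec(robot.read_state()["tcp_rot"]).as_matrix().round(3))
plan([431.7,287.7,200],103)
E
```

```text
[[ 0.938 -0.001  0.346]
 [-0.346 -0.001  0.938]
 [-0.    -1.    -0.002]]
pos [199.1 539.  238.2] zyaw 69.7 j1,j6 [ 1.2  -0.02] shift [ 305.3   38.4 -155.1] turn -33.3 w 91.3 clk 0.1
```

step_arm(steps=[[[305,38,-155],-33.3,70],[[305,38,-155],-33.3,70],[[305,38,-155],-33.3,70],[[305,38,-155],-33.3,70],[[305,38,-155],-33.3,70],[[305,38,-155],-33.3,70],[[305,38,-155],-33.3,70],[[305,38,-155],-33.3,70],[[305,38,-155],-33.3,70],[[305,38,-155],-33.3,70]], squeeze=20)

```text
clock: 1.35
position: [430.8, 288.7, 200.6]
tcp_rot: [-1.565, -0.179, 0.18]
ft_force: [-1.1, 1.3, -0.4]
gripper_width: 70.0
```

Run:
```python
from h import *
plan([431.7,287.7,200],103)
s,im=wrist("pics/w1.png")
a=np.radians(13); u=np.array([-np.cos(a),-np.sin(a)]); n=np.array([-u[1],u[0]])
c=np.array([431.7,287.7])
for p in [(50,12),(50,-12),(-50,-12),(-50,46),(-26,46),(-26,12)]:
    q=c+u*p[0]+n*p[1]; uv=proj("wrist",[[*q,28]],s)[0]; cv2.circle(im,tuple(int(x) for x in uv),4,(0,0,255),1)
cv2.imwrite("pics/w1o.png",im)
```

```text
pos [430.8 288.7 200.6] zyaw 103.1 j1,j6 [ 0.57 -1.23] shift [ 0.6  0.6 -1.2] turn 0.1 w 70.0 clk 1.35
```

View pics/w1o.png

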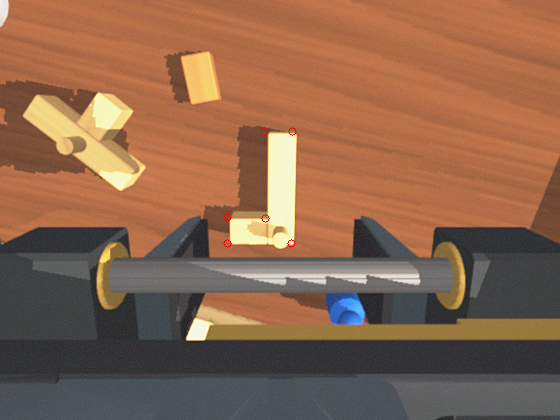

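The picture shows the left foot square to the gripper, corners (268,132), (296,132) and (296,243). My estimate is about 3 px off sideways, so I'll correct, descend and grip.

step_arm(steps=[[[0,60,1.5],0,60],[[0,120,1.5],0,60],[[0,150,1.5],0,60],[[0,170,1.5],0,60],[[0,170,1.5],0,60],[[0,170,1.5],0,60],[[0,170,1.5],0,15],[[0,170,1.5],0,15],[[0,170,1.5],0,15],[[0,170,1.5],0,15],[[0,170,1.5],0,15],[[0,170,1.5],0,15]], squeeze=20)

```text
clock: 2.9
position: [430.6, 289.9, 30.8]
tcp_rot: [-1.565, -0.18, 0.18]
ft_force: [0.1, -0.2, 2.6]
gripper_width: 23.7
```

step_arm(steps=[[[0,-20,0],0,15],[[0,-60,0],0,15],[[0,-110,0],0,15],[[0,-110,0],0,15]])

```text
clock: 3.4
position: [432.7, 291.4, 144.3]
tcp_rot: [-1.561, -0.185, 0.174]
ft_force: [1.3, -0.6, -0.8]
gripper_width: 23.9
```

Run:
```python
from h import *
# binL: axis deg 7; long arm centre at bin x=+15 (short arm points to -x)
a=np.radians(7); g=np.array([616.4,-6.8])+15*np.array([np.cos(a),np.sin(a)])
print(g)
plan([*g,160],7)
```

```text
[631.28819227  -4.97195985]
pos [432.7 291.4 144.3] zyaw 103.1 j1,j6 [ 0.57 -1.23] shift [ 126.2  -15.3 -333.7] turn -83.9 w 23.9 clk 3.4
```

step_arm(steps=[[[126,-15,-334],96,15],[[126,-15,-334],96,15],[[126,-15,-334],96,15],[[126,-15,-334],96,15],[[126,-15,-334],96,15],[[126,-15,-334],96,15],[[126,-15,-334],96,15],[[126,-15,-334],96,15],[[126,-15,-334],96,15],[[126,-15,-334],96,15],[[126,-15,-334],96,15],[[126,-15,-334],96,15]])

```text
clock: 4.9
position: [631.0, -5.2, 159.3]
tcp_rot: [-1.259, 1.113, -1.117]
ft_force: [0.5, 0.4, -0.7]
gripper_width: 24.0
```

Run:
```python
from h import *
plan([631.3,-5,36],7)
s,im=wrist("pics/w2.png")
a=np.radians(7); u=np.array([np.cos(a),np.sin(a)]); n=np.array([-u[1],u[0]])
for x in(-65,65):
  for y in (-70,70):
    q=np.array([616.4,-6.8])+u*x+n*y; uv=proj("wrist",[[*q,27]],s)[0]; cv2.circle(im,tuple(int(v) for v in uv),4,(0,0,255),1)
cv2.imwrite("pics/w2o.png",im)
```

```text
pos [631.   -5.2 159.3] zyaw 7.2 j1,j6 [-0.03 -0.16] shift [ 1.000e-01  1.233e+02 -5.000e-01] turn 0.2 w 24.0 clk 4.9
```

View pics/w2o.png

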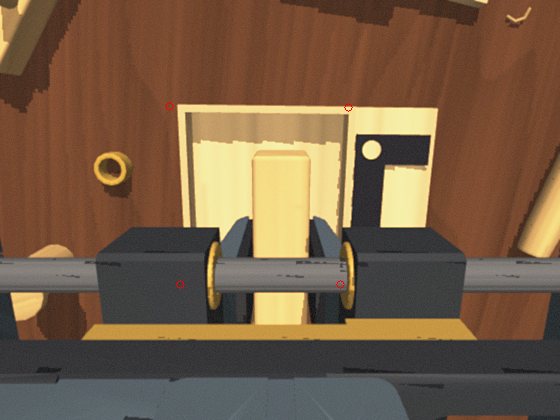

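The bin rim reads (180,107) to (353,107). The held foot is centred between the walls with over 20 mm to spare, and the yaw is aligned, so I'll lower it and release.

step_arm(steps=[[[0,60,1],0,15],[[0,100,1],0,15],[[0,115,1],0,15],[[0,123,1],0,15],[[0,123,1],0,15],[[0,123,1],0,15],[[0,123,1],0,40],[[0,123,1],0,40],[[0,123,1],0,40],[[0,100,1],0,40],[[0,50,1],0,40],[[0,-40,1],0,60]])

```text
clock: 6.45
position: [631.1, -5.2, 172.1]
tcp_rot: [-1.261, 1.115, -1.116]
ft_force: [1.6, 0.9, -0.4]
gripper_width: 47.4
```

Run:
```python
from h import *
plan([448.6,-303.7,200],44)
```

```text
pos [631.1  -5.2 172.1] zyaw 7.2 j1,j6 [-0.03 -0.16] shift [ 273.3  -29.6 -218.3] turn -36.8 w 47.4 clk 6.45
```

step_arm(steps=[[[273,-29.6,-218],-36.8,60],[[273,-29.6,-218],-36.8,60],[[273,-29.6,-218],-36.8,60],[[273,-29.6,-218],-36.8,60],[[273,-29.6,-218],-36.8,60],[[273,-29.6,-218],-36.8,60],[[273,-29.6,-218],-36.8,60],[[273,-29.6,-218],-36.8,60],[[273,-29.6,-218],-36.8,60],[[273,-29.6,-218],-36.8,60]])

```text
clock: 7.7
position: [449.4, -302.5, 199.9]
tcp_rot: [-1.474, 0.625, -0.627]
ft_force: [0.3, -0.9, -0.7]
gripper_width: 59.8
```

Run:
```python
from h import *
plan([448.6,-303.7,200],44)
s,im=wrist("pics/w3.png")
top=eyes.get_image("top"); 
a=np.radians(-45.8); u=np.array([np.cos(a),np.sin(a)]); n=np.array([-u[1],u[0]])
c=np.array([448.6,-303.7])
for p in [(50,12),(50,-12),(-50,12),(-50,-46),(-26,-46),(-26,-12)]:
    q=c+u*p[0]+n*p[1]; uv=proj("wrist",[[*q,28]],s)[0]; cv2.circle(im,tuple(int(x) for x in uv),4,(0,0,255),1)
t=cv2.resize(top[110:210,170:340],None,fx=3,fy=3,interpolation=cv2.INTER_CUBIC)
o=np.zeros((600,800,3),np.uint8); o[:400,:560]=im[:400]; o=o[:]; k=cv2.resize(t,(340,200)); o[400:600,:340]=k
cv2.imwrite("pics/w3o.png",o)
```

```text
pos [ 449.4 -302.5  199.9] zyaw 44.1 j1,j6 [-0.62 -1.39] shift [ 0.3 -0.1 -1.4] turn 0.1 w 59.8 clk 7.7
```

View pics/w3o.png

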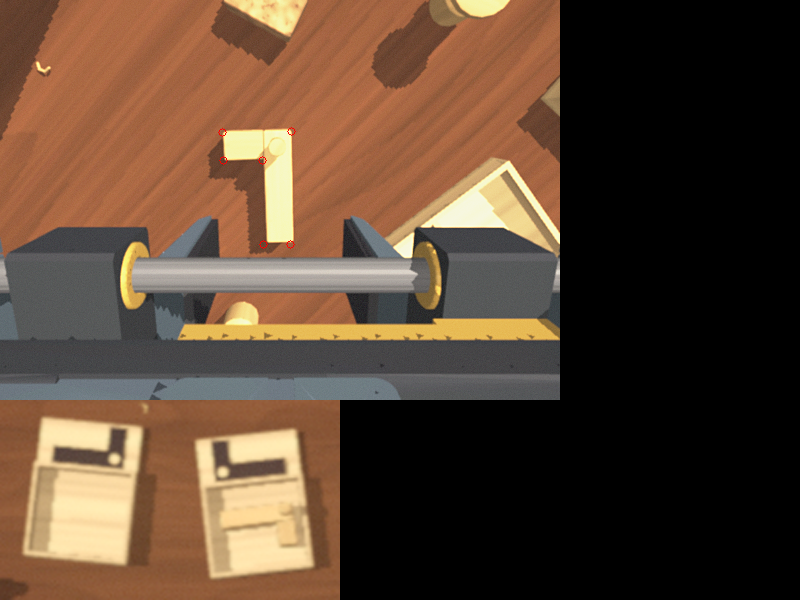

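The left foot lies in the middle bin. The right foot's corners, (223,131), (291,131) and (292,243), match the prediction, so I'll grip it.

step_arm(steps=[[[0,60,0],0,60],[[0,120,0],0,60],[[0,150,0],0,60],[[0,169.5,0],0,60],[[0,169.5,0],0,60],[[0,169.5,0],0,60],[[0,169.5,0],0,15],[[0,169.5,0],0,15],[[0,169.5,0],0,15],[[0,169.5,0],0,15],[[0,169.5,0],0,15],[[0,169.5,0],0,15]])

```text
clock: 9.3
position: [449.8, -302.2, 30.7]
tcp_rot: [-1.474, 0.625, -0.627]
ft_force: [-0.8, 0.5, 4.6]
gripper_width: 24.1
```

step_arm(steps=[[[0,-20,0],0,15],[[0,-60,0],0,15],[[0,-120,0],0,15],[[0,-120,0],0,15]])

```text
clock: 9.8
position: [452.0, -304.3, 155.1]
tcp_rot: [-1.476, 0.617, -0.636]
ft_force: [0.4, 0.2, -0.9]
gripper_width: 23.9
```

Run:
```python
from h import *
a=np.radians(-6)
g=np.array([637,234.2])+15*np.array([np.cos(a),np.sin(a)]); print(g)
plan([*g,160],-6)
```

```text
[651.91782843 232.63207305]
pos [ 452.  -304.3  155.1] zyaw 44.1 j1,j6 [-0.62 -1.39] shift [-246.7   -3.8  517.1] turn 50.1 w 23.9 clk 9.8
```

step_arm(steps=[[[-247,-4,517],50,15],[[-247,-4,517],50,15],[[-247,-4,517],50,15],[[-247,-4,517],50,15],[[-247,-4,517],50,15],[[-247,-4,517],50,15],[[-247,-4,517],50,15],[[-247,-4,517],50,15],[[-247,-4,517],50,15],[[-247,-4,517],50,15],[[-247,-4,517],50,15],[[-247,-4,517],50,15]])

```text
clock: 11.3
position: [650.7, 232.2, 158.6]
tcp_rot: [-1.154, 1.277, -1.292]
ft_force: [-0.1, -0.1, -0.7]
gripper_width: 23.8
```

Run:
```python
from h import *
plan([651.9,232.6,35.8],-6)
s,im=wrist("pics/w4.png")
a=np.radians(-6); u=np.array([np.cos(a),np.sin(a)]); n=np.array([-u[1],u[0]])
for x in(-65,65):
  for y in (-70,70):
    q=np.array([637,234.2])+u*x+n*y; uv=proj("wrist",[[*q,27]],s)[0]; cv2.circle(im,tuple(int(v) for v in uv),4,(0,0,255),1)
cv2.imwrite("pics/w4o.png",im)
```

```text
pos [650.7 232.2 158.6] zyaw -5.9 j1,j6 [0.33 0.43] shift [ -0.9 122.8  -0. ] turn 0.1 w 23.8 clk 11.3
```

View pics/w4o.png

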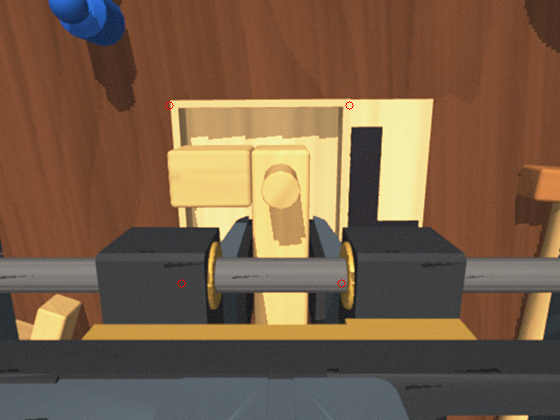

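Bin_right's rim reads (173,101) to (347,101), and the foot fits within it. I'll nudge 4 mm to the near side and 3 mm in y, then lower and release.

step_arm(steps=[[[3,60,-4],0,15],[[3,100,-4],0,15],[[3,115,-4],0,15],[[3,122.5,-4],0,15],[[3,122.5,-4],0,15],[[3,122.5,-4],0,15],[[3,122.5,-4],0,40],[[3,122.5,-4],0,40],[[3,122.5,-4],0,40],[[3,100,-4],0,40],[[3,50,-4],0,40],[[3,-40,-4],0,60]])

```text
clock: 12.85
position: [645.6, 228.9, 171.5]
tcp_rot: [-1.156, 1.279, -1.292]
ft_force: [1.4, 0.1, 0.5]
gripper_width: 47.3
```

Run:
```python
from h import *
# row of knobs: blue1 (548,513), a (538,443), blue2(532,369): row direction ~ 83.7deg from x -> opening perpendicular
print(ang(np.array([548,513])-[532,369])-90)
plan([538,443,200],-6)
```

```text
-6.340191745909905
pos [645.6 228.9 171.5] zyaw -6.0 j1,j6 [0.33 0.43] shift [-201.6  -30.2 -129.1] turn 0.0 w 47.3 clk 12.85
```

step_arm(steps=[[[-201.6,-30,-129],0,60],[[-201.6,-30,-129],0,60],[[-201.6,-30,-129],0,60],[[-201.6,-30,-129],0,60],[[-201.6,-30,-129],0,60],[[-201.6,-30,-129],0,60],[[-201.6,-30,-129],0,60],[[-201.6,-30,-129],0,60]])

```text
clock: 13.85
position: [538.9, 441.7, 199.7]
tcp_rot: [-1.156, 1.28, -1.293]
ft_force: [0.8, -0.3, 1.3]
gripper_width: 60.3
```

Run:
```python
from h import *
plan([538,443,200],-6)
s,im=wrist("pics/w5.png")
uv=proj("wrist",[[538,443,47],[548,513,47],[532,369,47],[538,443,0]],s); print(uv.round())
for q in uv: cv2.circle(im,tuple(int(x) for x in q),4,(0,0,255),1)
top=eyes.get_image("top")
o=np.zeros((600,560,3),np.uint8); o[:400]=im[:400]; o[400:600,:340]=cv2.resize(top[110:210,170:340],(340,200),interpolation=cv2.INTER_CUBIC)
cv2.imwrite("pics/w5o.png",o)
```

```text
pos [538.9 441.7 199.7] zyaw -6.1 j1,j6 [0.67 0.78] shift [-1.2 -0.3 -1. ] turn -0.1 w 60.3 clk 13.85
[[278. 193.]
 [281. 104.]
 [280. 276.]
 [278. 182.]]
```

View pics/w5o.png

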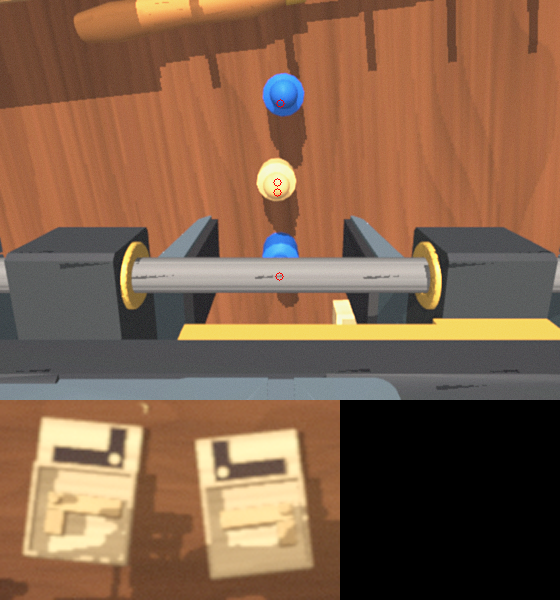

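The picture shows knob a at about (276,180), between the blue ones at (283,95) and (282,255). Both feet are lying in their bins. I'll measure the knob's blob.

Run:
```python
from h import *
s=robot.read_state(); im=cv2.imread("pics/w5.png")
h=cv2.cvtColor(im,cv2.COLOR_BGR2HSV); m=((h[...,2]>150)&(h[...,0]<35)&(im[...,0].astype(int)>95)).astype(np.uint8)
m[:140]=0;m[215:]=0;m[:,:230]=0;m[:,330:]=0
c=max(cv2.findContours(m,0,2)[0],key=cv2.contourArea)
e=cv2.minEnclosingCircle(c); print(e,cv2.boundingRect(c),cv2.contourArea(c))
w=cast("wrist",[e[0]],32,s); print(w); plan([*w[0],200],-6)
cv2.imwrite("pics/w5c.png",cv2.resize(im[130:230,220:340],None,fx=5,fy=5,interpolation=cv2.INTER_CUBIC))
```

```text
((275.510009765625, 178.78500366210938), 21.268760681152344) (256, 158, 40, 43) 1210.5
[[536.89688107 452.48101307]]
pos [538.7 442.1 199.8] zyaw -6.1 j1,j6 [0.67 0.78] shift [-10.2  -0.3  -2.9] turn -0.1 w 59.6 clk 13.95
```

View pics/w5c.png

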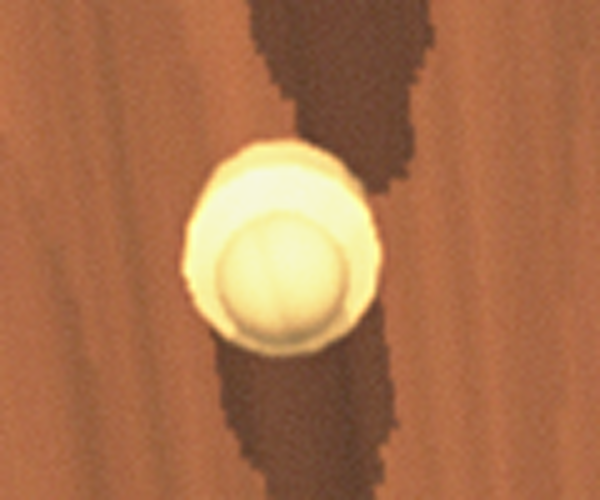

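step_arm(steps=[[[-8,60,-2.5],0,60],[[-8,120,-2.5],0,60],[[-8,150,-2.5],0,60],[[-8,169,-2.5],0,60],[[-8,169,-2.5],0,60],[[-8,169,-2.5],0,60],[[-8,169,-2.5],0,25],[[-8,169,-2.5],0,25],[[-8,169,-2.5],0,25],[[-8,169,-2.5],0,25],[[-8,169,-2.5],0,25]])

```text
clock: 15.32
position: [538.2, 449.6, 31.4]
tcp_rot: [-1.155, 1.28, -1.293]
ft_force: [-1.7, -0.6, 4.4]
gripper_width: 33.3
```

step_arm(steps=[[[0,-20,0],0,25],[[0,-60,0],0,25],[[0,-120,0],0,25],[[0,-170,0],0,25],[[0,-170,0],0,25]])

```text
clock: 15.95
position: [538.9, 451.8, 206.6]
tcp_rot: [-1.144, 1.277, -1.291]
ft_force: [0.1, -0.6, 0.4]
gripper_width: 33.3
```

Run:
```python
from h import *
a=np.radians(-5.8); u=np.array([np.cos(a),np.sin(a)]); n=np.array([-u[1],u[0]])
for k in(39,-39):
    g=np.array([627,-233])+n*k; print(g)
    plan([*g,170],-6)
```

```text
[ 630.94119559 -194.19965236]
pos [538.9 451.8 206.6] zyaw -6.1 j1,j6 [0.68 0.79] shift [632.9  36.6 159.1] turn -0.1 w 33.3 clk 15.95
[ 623.05880441 -271.80034764]
pos [538.9 451.8 206.6] zyaw -6.1 j1,j6 [0.68 0.79] shift [710.9  36.3 159.5] turn -0.1 w 33.3 clk 15.95
```

step_arm(steps=[[[633,36,159],0,25],[[633,36,159],0,25],[[633,36,159],0,25],[[633,36,159],0,25],[[633,36,159],0,25],[[633,36,159],0,25],[[633,36,159],0,25],[[633,36,159],0,25],[[633,36,159],0,25],[[633,36,159],0,25],[[633,36,159],0,25],[[633,36,159],0,25]])

```text
clock: 17.45
position: [629.8, -196.3, 168.1]
tcp_rot: [-1.145, 1.282, -1.292]
ft_force: [0.3, 0.7, 0.2]
gripper_width: 33.3
```

step_arm(steps=[[[0,0,0],0,25],[[0,0,0],0,25]])

```text
clock: 17.7
position: [629.4, -194.9, 167.4]
tcp_rot: [-1.146, 1.283, -1.289]
ft_force: [-0.7, 0.5, -0.4]
gripper_width: 33.1
```

Run:
```python
from h import *
a=np.radians(-5.8); u=np.array([np.cos(a),np.sin(a)]); n=np.array([-u[1],u[0]])
plan([630.9,-194.2,36.5],-6)
s,im=wrist("pics/w6.png")
for x in(-60,60):
  for y in (-80,0,80):
    q=np.array([627,-233])+u*x+n*y; uv=proj("wrist",[[*q,27]],s)[0]; cv2.circle(im,tuple(int(v) for v in uv),4,(0,0,255),1)
cv2.imwrite("pics/w6o.png",im)
```

```text
pos [ 629.4 -194.9  167.4] zyaw -6.2 j1,j6 [-0.32 -0.22] shift [ -0.3 130.9   0.2] turn -0.2 w 33.1 clk 17.7
```

View pics/w6o.png

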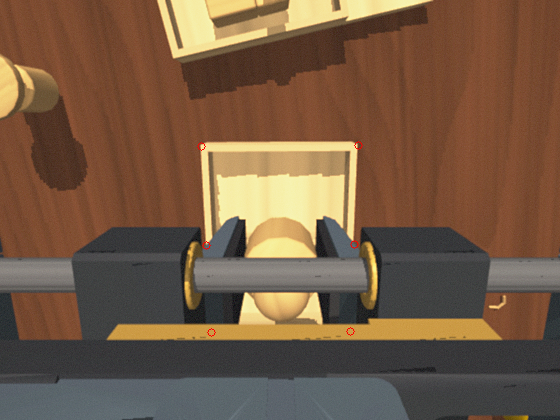

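The predicted tray corners match the picture within 3 px, so I'll lower knob a into the +y compartment.

step_arm(steps=[[[0,60,0],0,25],[[0,105,0],0,25],[[0,122,0],0,25],[[0,130.5,0],0,25],[[0,130.5,0],0,25],[[0,130.5,0],0,25],[[0,130.5,0],0,52],[[0,130.5,0],0,52],[[0,130.5,0],0,52],[[0,110,0],0,52],[[0,60,0],0,52],[[0,-40,0],0,60]])

```text
clock: 19.25
position: [628.7, -194.7, 170.3]
tcp_rot: [-1.148, 1.285, -1.288]
ft_force: [-0.4, -0.8, 0.5]
gripper_width: 58.8
```

Run:
```python
from h import *
plan([520,-431,200],-6)
```

```text
pos [ 628.7 -194.7  170.3] zyaw -6.2 j1,j6 [-0.32 -0.22] shift [246.4 -31.6 -82.5] turn -0.2 w 58.8 clk 19.25
```

step_arm(steps=[[[246,-31,-82.5],0,60],[[246,-31,-82.5],0,60],[[246,-31,-82.5],0,60],[[246,-31,-82.5],0,60],[[246,-31,-82.5],0,60],[[246,-31,-82.5],0,60],[[246,-31,-82.5],0,60],[[246,-31,-82.5],0,60]])

```text
clock: 20.25
position: [520.9, -429.0, 199.2]
tcp_rot: [-1.148, 1.284, -1.285]
ft_force: [-0.7, 0.7, 0.8]
gripper_width: 60.1
```

Run:
```python
from h import *
s,im=wrist("pics/w7.png")
h=cv2.cvtColor(im,cv2.COLOR_BGR2HSV); m=((h[...,2]>150)&(h[...,0]<35)&(im[...,0].astype(int)>95)).astype(np.uint8)
m[:120]=0;m[225:]=0;m[:,:225]=0;m[:,340:]=0
c=max(cv2.findContours(m,0,2)[0],key=cv2.contourArea)
e=cv2.minEnclosingCircle(c); print(e,cv2.contourArea(c))
w=cast("wrist",[e[0]],30,s); print(w); plan([*w[0],31],-6)
top=eyes.get_image("top")
o=np.zeros((600,560,3),np.uint8); o[:400]=im[:400]; o[400:600,:480]=cv2.resize(top[120:220,180:420],(480,200),interpolation=cv2.INTER_CUBIC)
cv2.imwrite("pics/w7o.png",o)
```

```text
((276.8059387207031, 189.39942932128906), 21.51171112060547) 1206.5
[[ 519.30623706 -426.61403367]]
pos [ 520.9 -429.2  199.3] zyaw -6.1 j1,j6 [-0.71 -0.61] shift [ -1.5 168.3  -2.9] turn -0.1 w 60.1 clk 20.3
```

View pics/w7o.png

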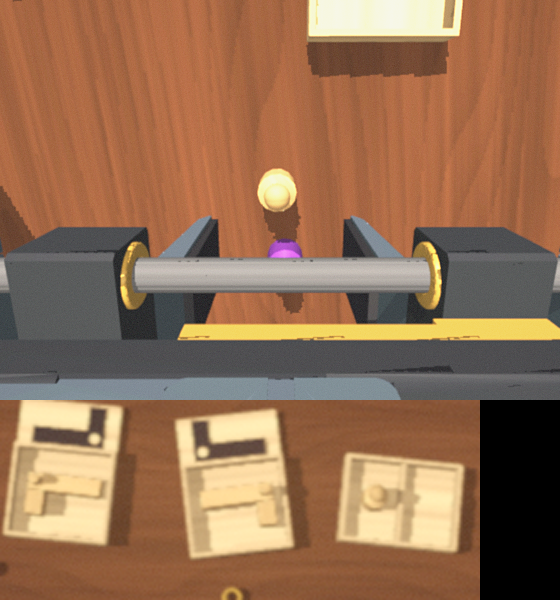

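Knob a stands in the tray's +y compartment, and both feet are in place. Knob b is at (277,189) with the purple one behind it at (286,250), so I'll grip b.

step_arm(steps=[[[0,60,-2.5],0,60],[[0,120,-2.5],0,60],[[0,150,-2.5],0,60],[[0,168,-2.5],0,60],[[0,168,-2.5],0,60],[[0,168,-2.5],0,60],[[0,168,-2.5],0,25],[[0,168,-2.5],0,25],[[0,168,-2.5],0,25],[[0,168,-2.5],0,25],[[0,168,-2.5],0,25]])

```text
clock: 21.72
position: [519.6, -428.5, 31.9]
tcp_rot: [-1.148, 1.283, -1.287]
ft_force: [-0.9, 0.6, 4.1]
gripper_width: 33.5
```

step_arm(steps=[[[0,-20,0],0,25],[[0,-60,0],0,25],[[0,-120,0],0,25],[[0,-145,0],0,25],[[0,-145,0],0,25]])

```text
clock: 22.35
position: [519.4, -429.9, 179.0]
tcp_rot: [-1.148, 1.279, -1.29]
ft_force: [0.3, -0.0, -0.4]
gripper_width: 33.3
```

Run:
```python
from h import *
plan([623,-271,172],-6)
```

```text
pos [ 519.4 -429.9  179. ] zyaw -6.1 j1,j6 [-0.71 -0.61] shift [-168.9    8.4   86.2] turn -0.1 w 33.3 clk 22.35
```

step_arm(steps=[[[-169,8,86],0,25],[[-169,8,86],0,25],[[-169,8,86],0,25],[[-169,8,86],0,25],[[-169,8,86],0,25],[[-169,8,86],0,25],[[-169,8,86],0,25],[[-169,8,86],0,25]])

```text
clock: 23.35
position: [622.3, -271.8, 172.4]
tcp_rot: [-1.147, 1.28, -1.292]
ft_force: [-0.6, -1.0, -0.6]
gripper_width: 33.2
```

Run:
```python
from h import *
plan([623,-271,37.3],-6)
```

```text
pos [ 622.3 -271.8  172.4] zyaw -6.1 j1,j6 [-0.43 -0.33] shift [ -0.5 135.1  -0.9] turn -0.1 w 33.2 clk 23.35
```

step_arm(steps=[[[0,60,0],0,25],[[0,105,0],0,25],[[0,125,0],0,25],[[0,135,0],0,25],[[0,135,0],0,25],[[0,135,0],0,25],[[0,135,0],0,52],[[0,135,0],0,52],[[0,135,0],0,52],[[0,110,0],0,52],[[0,60,0],0,52],[[0,-40,0],0,60]])

```text
clock: 24.85
position: [621.5, -271.4, 174.9]
tcp_rot: [-1.148, 1.283, -1.289]
ft_force: [0.9, -0.3, 0.5]
gripper_width: 58.1
```

step_arm(steps=[[[0,-40,0],0,60],[[170,-40,-80],0,60],[[170,-40,-80],0,60],[[170,-40,-80],0,60],[[170,-40,-80],0,60],[[170,-40,-80],0,60],[[170,-40,-80],0,60]])

```text
clock: 25.72
position: [524.3, -430.7, 213.7]
tcp_rot: [-1.149, 1.282, -1.288]
ft_force: [0.2, -0.5, 0.1]
gripper_width: 60.0
```

```bash
python3 - <<'E'
from h import *
plan([0,0,0],0)
top=eyes.get_image("top"); side=eyes.get_image("side")
o=np.zeros((600,800,3),np.uint8)
o[:270]=cv2.resize(top[115:265,90:490],(800,300),interpolation=cv2.INTER_CUBIC)[:270]
o[270:600,:560]=cv2.resize(side[130:360,140:500],None,fx=1.5,fy=1.5,interpolation=cv2.INTER_CUBIC)[:330,:560] if True else 0
E
python3 - <<'E'
import sys; sys.path.insert(0,'.')
from h import *
top=eyes.get_image("top"); side=eyes.get_image("side")
o=np.zeros((600,800,3),np.uint8)
o[:300]=cv2.resize(top[115:265,90:490],(800,300),interpolation=cv2.INTER_CUBIC)
o[300:,:450]=cv2.resize(side[130:330,220:370],(450,600),interpolation=cv2.INTER_CUBIC)[:300]
o[300:,450:]=cv2.resize(side[230:330,270:387],(350,300),interpolation=cv2.INTER_CUBIC)
cv2.imwrite("pics/end.png",o)
E
```

```text
pos [ 524.3 -430.7  213.7] zyaw -6.0 j1,j6 [-0.71 -0.6 ] shift [-372.3  210.6 -568.4] turn -6.0 w 60.0 clk 25.73Traceback (most recent call last):
  File "<stdin>", line 6, in <module>
ValueError: could not broadcast input array from shape (330,540,3) into shape (330,560,3)
```

View pics/end.png

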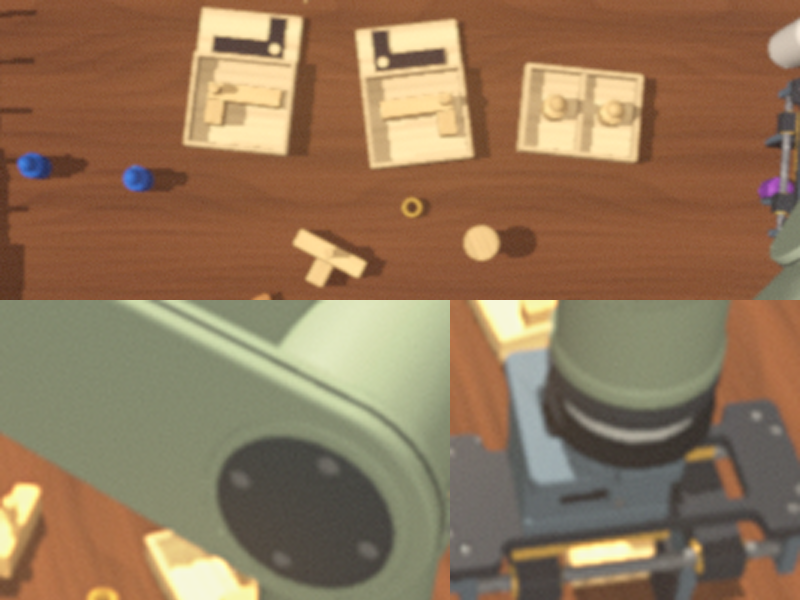

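The top view shows both feet flat in their bins with dowels up, and both knobs in separate compartments. The arm hides the side view, so I'll move it back near the start for one last look.

step_arm(steps=[[[0,-60,0],0,60],[[-400,-60,-150],0,60],[[-400,-60,-150],0,60],[[-400,-60,-150],0,60],[[-400,-60,-150],0,60],[[-400,-60,-150],0,60],[[-900,-60,-200],0,60],[[-900,-60,-200],0,60],[[-900,-60,-200],0,60],[[-900,-60,-200],0,60],[[-900,-60,-200],0,60],[[-900,-60,-200],0,60]])

```text
clock: 27.42
position: [429.0, 248.5, 275.2]
tcp_rot: [-1.149, 1.28, -1.287]
ft_force: [1.6, -0.1, -0.5]
gripper_width: 60.0
```

step_arm(steps=[[[-300,0,-80],0,60],[[-300,0,-80],0,60],[[-300,0,-80],0,60],[[-300,0,-80],0,60],[[-300,0,-80],0,60],[[-300,0,-80],0,60],[[-300,0,-80],0,60]])

```text
clock: 28.3
position: [380.1, 555.2, 275.2]
tcp_rot: [-1.15, 1.279, -1.287]
ft_force: [0.3, -0.2, -0.2]
gripper_width: 60.1
```

Run:
```python
from h import *
plan([200,540,240],-6)
side=eyes.get_image("side")
cv2.imwrite("pics/end2.png",cv2.resize(side[140:330,200:370],None,fx=3.1,fy=3.1,interpolation=cv2.INTER_CUBIC))
```

```text
pos [380.1 555.2 275.2] zyaw -5.9 j1,j6 [0.96 1.06] shift [  33.7   33.5 -177.9] turn 0.1 w 60.1 clk 28.3
```

View pics/end2.png

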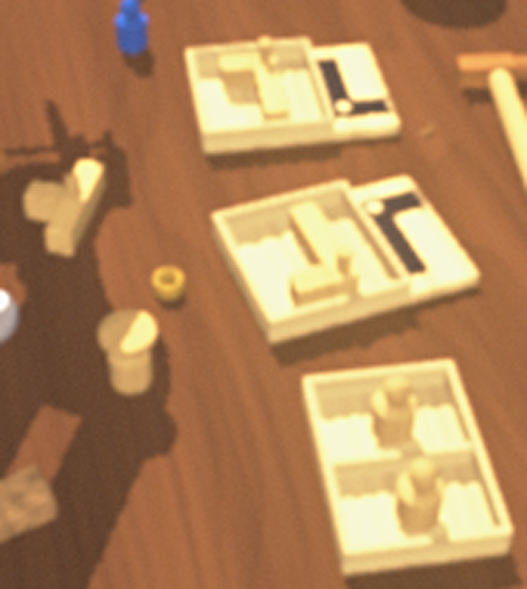

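The side view shows both feet flat with dowels up at (265,45) and (345,262), and the knobs upright at (395,410) and (420,495), one in each compartment.

```bash
python3 -c "
from bench import sign_off; print(sign_off())"
```

```text
the job is handed in; nothing more can be done
None
```

The job is done and handed in at about 28 s on the robot's clock. I put the left-hand foot in the bin with the left-hand outline (the middle one), then the right-hand foot in the other bin. After that I stood the two pale ball-topped knobs in the tray, one in each compartment.

- **Final check:** the last top and side pictures show both feet flat on their bin floors with dowels up, and both knobs upright. The T-shaped foot, disc-topped knob and blue knobs are where they were. The arm partly hid the purple knob in the last top picture, and the side crop did not cover it; it was not touched.
- **Foot orientation:** each foot lies turned half round from its bin's outline. The task did not ask for them to match.
- **Disagreements:** my first estimates from the top camera were about 6 mm off for the left bin and 7 mm off for knob a. I corrected knob a from a close wrist-camera view, and the left bin had room to spare. I also moved the right foot 3 mm the wrong way before setting it down; that used up slack, but it still lies clear in its bin.

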